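# Clamp a driver board in the repair holder

## Task

Clamp the circuit board in the repair holder: first swing the sprung curved clip arm back until it stays back by itself and let go of it. Then set the board flat on the holder with its cut corner towards the clip, against the fixed rail, and slide it gently along the rail until it presses on the end stop. Finally release the clip so that it springs onto the cut corner and holds the board against both edges; leave everything else on the bench where it is.

Things in the scene. Friction and masses are not known exactly. Their poses are not given: they have to be found in the camera images.
- stage: Repair holder: dark steel plate 160 x 170 mm, top at z = 20 mm, fixed. Origin on the underside, below the middle of the board seat; plate spans x -80 to +80, y -118 to +52 mm. Rail on the seat's +y side, end stop on +x, clip from the -x -y corner. A seated board has its x and y axes along the holder's, its middle at y = 0 and x = -6 to +6 mm (by the stop's setting).
- rail: Fixed aluminium rail on the holder, 100 mm long (along the holder's x), 10 mm wide, 14 mm high above the plate. Its origin lies at plate level in the middle of the edge that faces the seat (holder frame 0, +30, 20 mm).
- stop: Aluminium end-stop block, 46 mm wide, 18 high, fixed; origin at (56, 0, 20) mm of the holder. It carries a shoe, 44 mm wide, 13 high, with a flat face to the holder's -x. The shoe's setting differs each time and is not measured: its face is anywhere from x = 39 to 51 mm of the holder, to be found by feel. It does not yield. Over 10 N of push on stop or rail harms the board.
- clip_hinge (a point): The upright pivot of the curved clip arm, at plate level (holder frame 26, -87, 20 mm).
- clip_pin (a point): Point on the upright steel pin at the free end of the curved clip arm, 90.6 mm from the pivot axis. The pin is 10 mm thick and reaches 60 mm above the plate; this point is 45 mm above the plate. The curved bar is 8 mm thick, its top 19 mm above the plate. A 10 mm roller under the pin, 1 to 10 mm above the plate, presses on the board.
- clip (a joint): Clip arm angle, rad: 0 fully in (over the empty seat), grows counter-clockwise from above when drawn back, 0.95 at its back stop. At 0 the pin is (-60.5, +67.5) mm from the pivot in the holder's axes. Over-centre spring: below 0.5 it pulls in, above 0.5 it pushes to the back stop and stays; about 5 N at the pin at 0 and at 0.95, none at 0.5. Board clamped: about 0.05 to 0.17.
- board_mid (a point): Centre of the loose board (0.1 to 0.2 kg), 20 mm above its underside. Green, 90 (its x) x 60 (y) x 6 mm, the -x -y corner cut at 45 degrees (14 mm off each side). In its middle a finned heat sink, 24 mm along x, 34 along y, top 40 mm above the underside: grip across the 24 mm. Other parts on it under 10 mm above the green. Starts on a 3 mm rubber mat.
- board: The same circuit board; origin in the middle of its underside.
- screwdriver: Screwdriver lying on the bench, not to be disturbed.
- jar: Small clear jar, 48 mm wide and 55 mm high, not to be disturbed; origin under its middle.
- transformer: Loose transformer block 44 x 50 x 34 mm, not to be disturbed; origin under its middle.
- cut_corner (a point): Middle of the board's cut-off corner, on its upper face: 38 mm towards -x and 23 mm towards -y from the board's middle, 6 mm above its underside.
There are look-alikes about, which are no part of the job. Several things look just like the board: the one meant starts farthest to the robot's left.

How it is judged:
By the outcome, as a careful person would: the job done as asked, in the order asked, and still so for the second after the job is handed in, with the robot touching nothing.
It also fails if it takes over 72 s, if anything falls off the work surface, if the arm or the gripper's body presses on something with over 40 N, if the wrist force passes 120 N, or if a joint passes its speed limit or range.

## Robot

A 6-joint arm with a two-finger parallel gripper is mounted at the origin on the work surface. World frame = base frame: x ahead of the robot, y to its left, z up, the work surface at z = 0. Lengths are in mm, angles in rad, forces in N, time in s.
With the tool pointing down it reaches from about 400 to 925 mm from the base axis. Payload 12.5 kg.
Tool frame: the origin (TCP) lies midway between the tips of the shut fingers; the grasp point (between the pads) lies 19 mm behind it; z points along the fingers, y is the line along which they close (so a half turn about z gives the same grasp; the last joint's range is limited). The gripper opens to 95 mm and grips with 3 to 60 N. Pads are 20 mm wide; open, the fingers measure 119 mm over their backs; the gripper's body (75 mm by 180 mm) begins 59 mm behind the grasp point.
Start: joints at [-1.357, 0.491, 1.559, -0, 1.092, -0.106], TCP at [196.509, -593.322, 214.661] pointing down, gripper open.
Joint ranges: [-3.1, 3.1], [-0.84, 2.19], [0.05, 2.79], [-1.13, 4.28], [0.06, 2.93], [-2.69, 2.69]. Speed limits (rad/s): [2.22, 2.22, 2.79, 3.14, 3.14, 3.14].

## Interface

Orientations are given as [roll, pitch, yaw] about the fixed x, y, z axes, in that order (R = Rz(yaw) Ry(pitch) Rx(roll)).
In Python, from cell import env gives the robot as it stands.
- The arm moves only by the tool arm_command, never from a script. Its argument "targets" is a list of rows, each a list of 5 numbers: the shift along the tool's x, y, z in mm, then the turn about the tool's z in degrees, then the opening, from 0 (shut) to 1 (fully open). In form: [[tx, ty, tz, roll, fingers], ...]. A call has 1 to 5 rows; each row is the pose to reach, as a shift and turn from the pose commanded when the call began, along the tool's axes at that moment; what a row does not reach only later rows make up. A row lasts 1/10 s, in which the tool goes at most 50 mm and 8.59 degrees, less where a joint would pass 70% of its speed; a pose out of reach is approached as far as the arm can. A call with a gripper value outside its range is refused whole. The fingers move at their own pace and stop on an object; the grip force is fixed at half the most. Time passes only in rows, so rows that repeat a pose let the fingers close. It gives the time, the measured TCP pose, the force, the opening and the grip force at its end, in the units of the state.
- env.state(): the state, without advancing time (a new reading comes with each control period).
- env.read_camera(name): name is "scene" or "top" or "wrist"; returns a dict with "frame" (480x640x3 uint8, red, green, blue), "vertical_fov" (degrees; the focal length in pixels is half the picture's height over the tangent of half this angle, whatever the lens; pixels are square), "cx", "cy" (the principal point, pixels), "world_from_camera" (4x4, takes a point from camera to world coordinates); the wrist camera has in their place "hand_eye" (4x4, takes a point from camera to tool coordinates, whose origin is the TCP and whose axes are the flange's). Camera axes: x right, y down, z forward; pixel columns grow to the right and rows downward; lengths in mm; the calibration is good to about 2 mm. The wrist camera is an equidistant fisheye: a pixel r from the principal point sees the ray r / f radians off the axis. A picture is of the moment at which its call begins: read the wrist's pose just before it. There is no depth.
- env.job_done(): hands the job in; it is judged then, once.
The state is a dict: "t": time; "joints": joint angles; "qvel": joint speeds; "tau": joint torques, N m; "eef_pos": TCP position; "tcp_rot": TCP orientation; "ft_force": force on the tool from outside, world axes, zero at the start; "moment": the same for the moment, N m; "opening": opening from 0.0 (shut) to 1.0 (fully open); "grip_force": force on a finger pad.
Only numpy, scipy, OpenCV 4.12 (cv2) and the standard library are available. Lean on these libraries where they do the work, as an engineer would, in place of code of your own. Each camera call takes 0.05 s, during which the arm holds its last target. There are 200 camera calls.

## Working session

There is one attempt and no reset: what is moved stays moved. The work goes in short steps, Python scripts to look and compute and a tool call to move; the robot and the scene stay as the last step left them, time stands still between calls to the robot, and variables do not carry over. Pictures are saved under pics/ and viewed, at most 11 in all, crops included, and the job is handed in when it is done.

Besides the shell and the picture viewer there is one more tool, called after "Call:" as name([rows], argument=value, ...), one row to a line, values as JSON. arm_command: Moves the arm, as the interface text tells. Its arguments: {"type":"object","properties":{"targets":{"type":"array","items":{"type":"array","items":{"type":"number"}}}},"required":["targets"]}

```bash
mkdir -p pics; ls; python3 - <<'E'
from cell import env
import cv2,numpy as np,pickle
d={}
for n in("top","scene"):
    r=env.read_camera(n); d[n]=r
    cv2.imwrite(f"pics/{n}0.png",r["frame"][:,:,::-1])
    print(n,r["vertical_fov"],r["cx"],r["cy"],np.round(r["world_from_camera"],3).tolist())
pickle.dump(d,open("d0.pkl","wb"))
print(env.state())
E
```

```text
pics
top 54.35872717469042 319.1168646087701 239.1914850563786 [[0.012, -0.991, 0.13, 423.83], [-1.0, -0.012, -0.001, -21.511], [0.003, -0.13, -0.991, 912.434], [0.0, 0.0, 0.0, 1.0]]
scene 52.69769968092392 319.5523913610625 244.2233776583547 [[0.039, 0.779, -0.626, 1093.443], [0.999, -0.041, 0.01, -30.193], [-0.018, -0.626, -0.779, 763.545], [0.0, 0.0, 0.0, 1.0]]
{'t': 0.1, 'joints': array([-1.35661211e+00,  4.91485663e-01,  1.55938637e+00, -5.38702026e-06,
        1.09167520e+00, -1.05599514e-01]), 'qvel': array([-1.73022789e-05, -7.47638155e-05, -1.81084442e-03, -1.54631356e-03,
       -1.32944360e-05, -4.94741004e-04]), 'tau': array([ 1.75202851e-03, -6.13621545e+01, -2.58605558e+01,  6.93225022e-02,
        4.69913101e-02, -7.18502429e-05]), 'eef_pos': array([ 196.45207592, -593.10402118,  214.12937321]), 'tcp_rot': array([-3.14064288e+00, -9.58647542e-05,  3.19786166e-01]), 'ft_force': array([ 0.97519107, -0.91566729, -0.20650495]), 'moment': array([-0.04853725, -0.04554063,  0.03163842]), 'grip_force': 0.0, 'opening': 0.998395326264143}
```

View pics/top0.png

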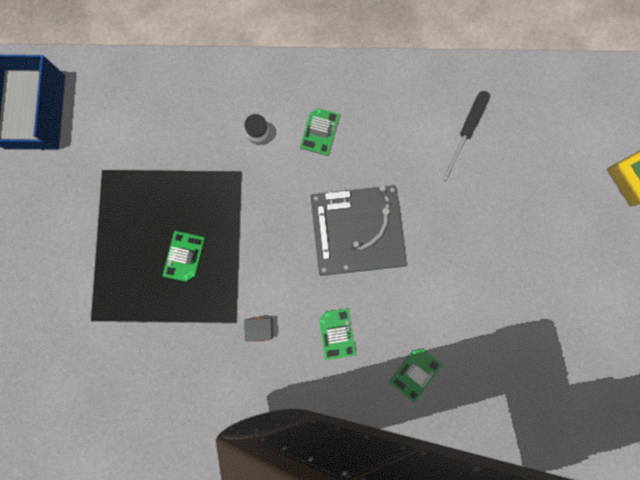

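View pics/scene0.png

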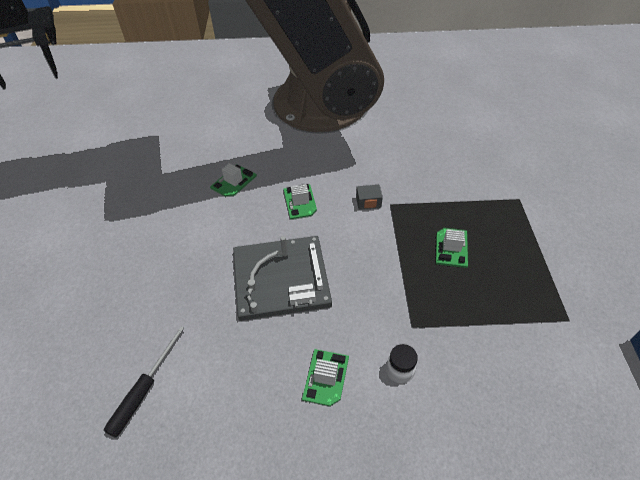

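The target is the board on the mat: top (183,256), scene (452,247). The holder's rail is at top (323,232), the stop at (338,199), the pin at (357,245) and the hinge near (386,210), so the holder's axes roughly match the world's. Next I'll measure these.

```bash
cat > h.py <<'E'
import numpy as np,cv2
def ray(r,u,v):
    f=r["frame"].shape[0]/2/np.tan(np.radians(r["vertical_fov"]/2))
    d=np.array([u-r["cx"],v-r["cy"],f]); T=np.array(r["world_from_camera"])
    return T[:3,3],T[:3,:3]@d
def onz(r,u,v,z):
    o,d=ray(r,u,v); return o+d*(z-o[2])/d[2]
def wcam(env):
    from scipy.spatial.transform import Rotation as R
    s=env.state(); r=env.read_camera("wrist")
    T=np.eye(4);T[:3,:3]=R.from_euler("xyz",s["tcp_rot"]).as_matrix();T[:3,3]=s["eef_pos"]
    r["world_from_camera"]=T@np.array(r["hand_eye"]); r["state"]=s
    return r
def wz(r,u,v,z):
    f=240/np.tan(np.radians(r["vertical_fov"]/2)); x,y=u-r["cx"],v-r["cy"]; q=np.hypot(x,y)+1e-9
    th=q/f; d=np.array([x/q*np.sin(th),y/q*np.sin(th),np.cos(th)]); T=r["world_from_camera"]
    d=T[:3,:3]@d; o=T[:3,3]; return o+d*(z-o[2])/d[2]
E
python3 - <<'E'
import pickle,numpy as np,cv2
from h import *
d=pickle.load(open("d0.pkl","rb"))
for n,box in(("top",(140,210,215,300)),("scene",(425,490,215,280))):
    r=d[n];hsv=cv2.cvtColor(r["frame"],cv2.COLOR_RGB2HSV)
    m=cv2.inRange(hsv,(45,100,60),(85,255,255)); k=np.zeros_like(m);x0,x1,y0,y1=box;k[y0:y1,x0:x1]=m[y0:y1,x0:x1]
    c=np.vstack(cv2.findContours(k,0,2)[0])[:,0]
    c=cv2.convexHull(c)[:,0]
    w=np.array([onz(r,u,v,9)[:2] for u,v in c],np.float32)
    print(n,cv2.minAreaRect(w)); 
    print(np.round(cv2.approxPolyDP(w[:,None],5,True)[:,0],0).tolist())
    g=cv2.inRange(hsv,(0,0,25),(180,80,105))
    # named pixel guesses
r=d["top"]
for n,u,v,z in(("c1",312,193,20),("c2",395,186,20),("c3",407,265,20),("c4",320,275,20),("pin",355,245,60),("railT",320,207,34),("railB",326,259,34),("jar",256,125,55),("trafo",258,329,34)): print(n,np.round(onz(r,u,v,z)[:2]))
r=d["scene"]
for n,u,v,z in(("c1",331,304,20),("c2",239,318,20),("c3",234,247,20),("c4",321,236,20)):print(n,np.round(onz(r,u,v,z)[:2]))
fr=d["top"]["frame"][160:300,290:430][:,:,::-1]
a=cv2.resize(fr,(560,560),interpolation=cv2.INTER_CUBIC);cv2.imwrite("pics/crop1.png",a)
E
```

```text
top ((506.0545349121094, 240.5469207763672), (64.03807067871094, 93.64688110351562), 78.29833221435547)
[[557.0, 261.0], [544.0, 202.0], [470.0, 216.0], [458.0, 233.0], [469.0, 279.0]]
scene ((505.7211608886719, 240.47337341308594), (61.01148986816406, 96.08880615234375), 78.34852600097656)
[[466.0, 279.0], [555.0, 260.0], [545.0, 202.0], [468.0, 219.0], [458.0, 233.0]]
c1 [632.  -8.]
c2 [ 648. -170.]
c3 [ 493. -191.]
c4 [472. -25.]
pin [526. -89.]
railT [601. -24.]
railB [502. -36.]
jar [755. 100.]
trafo [370.  88.]
c1 [634.  -5.]
c2 [ 655. -168.]
c3 [ 494. -189.]
c4 [475. -17.]
```

View pics/crop1.png

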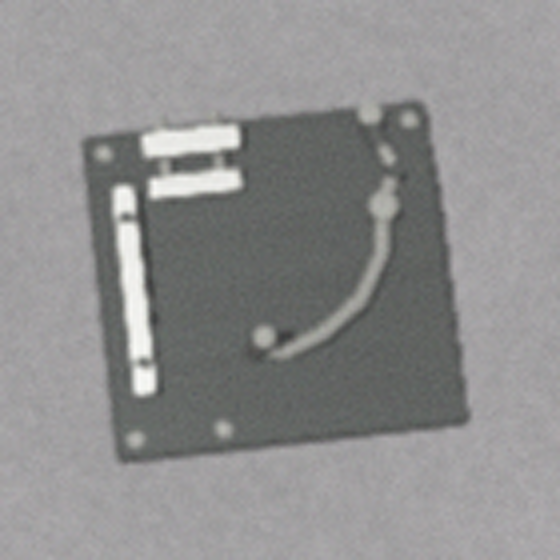

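The crop shows the clip pin at crop (264,335), the hinge at (385,205), the rail on the left and the stop shoe at (195,183). Holder origin ≈ (559,-64) with yaw ≈ 6.8°. The clip is at 0, since its predicted pin position (527,-88) matches the measured one. I'll move above the pin.

Call:
arm_command([
  [95,-75,0,8,0.9],
  [190,-150,0,16,0.7],
  [285,-225,0,24,0.5],
  [380,-300,0,32,0.3],
  [473,-375,0,40,0.3],
])

```text
t: 0.6
eef_pos: [333.6, -384.3, 214.5]
tcp_rot: [-3.141, 0.0, -0.379]
ft_force: [-0.1, -0.2, 0.3]
opening: 0.635
grip_force: 0.0
```

```bash
cat >> h.py <<'E'
def go(s,x,y,z,yawdeg):
    "tool-axis shift and roll from the measured state to a world pose (tool down)"
    from scipy.spatial.transform import Rotation as R
    M=R.from_euler("xyz",s["tcp_rot"]).as_matrix()
    d=M.T@(np.array([x,y,z])-s["eef_pos"]); t=-(yawdeg-np.degrees(s["tcp_rot"][2]))
    return np.round(d,1).tolist(),round((t+180)%360-180,1)
E
python3 - <<'E'
from cell import env
from h import *
s=env.state();print(s["t"],s["eef_pos"],s["tcp_rot"],s["opening"]);print(go(s,527,-88,200,-36))
E
```

```text
0.6 [ 333.59234409 -384.26284602  214.48497886] [-3.14137412e+00  2.69422965e-04 -3.79349432e-01] 0.6347214216774367
([70.0, -346.8, 14.5], np.float64(14.3))
```

Call:
arm_command([
  [70,-340,10,14,0.3],
  [70,-340,10,14,0.3],
  [70,-340,10,14,0.3],
  [70,-340,10,14,0.3],
  [70,-340,10,14,0.3],
])

```text
t: 1.1
eef_pos: [467.3, -178.8, 207.5]
tcp_rot: [3.142, 0.0, -0.618]
ft_force: [1.7, -0.7, 0.4]
opening: 0.305
grip_force: 0.0
```

Call:
arm_command([
  [0,-60,0,0,0.3],
  [0,-60,0,0,0.3],
  [0,-60,0,0,0.3],
])

```text
t: 1.4
eef_pos: [501.8, -130.5, 207.2]
tcp_rot: [3.141, 0.001, -0.615]
ft_force: [-0.5, -0.7, 0.5]
opening: 0.302
grip_force: 0.0
```

```bash
python3 - <<'E'
from cell import env
from h import *
import pickle
r=wcam(env);s=r["state"];pickle.dump(r,open("w1.pkl","wb"))
print(s["t"],s["eef_pos"],s["tcp_rot"],s["opening"]);print(go(s,527,-88,200,-36),r["vertical_fov"],np.round(r["hand_eye"],2))
cv2.imwrite("pics/w1.png",r["frame"][:,:,::-1])
E
```

```text
1.4 [ 501.78001806 -130.51128703  207.23233402] [ 3.14136463e+00  5.18025473e-04 -6.14685964e-01] 0.301764938551246
([-3.9, -49.3, 7.2], np.float64(0.8)) 65.70646984690485 [[  -0.     -0.96   -0.27   77.07]
 [   1.     -0.      0.     -1.13]
 [  -0.     -0.27    0.96 -169.87]
 [   0.      0.      0.      1.  ]]
```

View pics/w1.png

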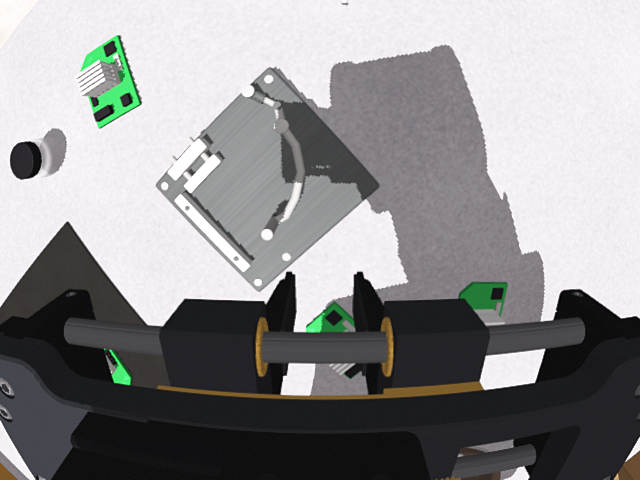

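The wrist view shows the pin top at (266,234), plate corners at (269,67), (379,185), (258,291) and (157,184), and the rail from (180,199) to (247,268).

```bash
python3 - <<'E'
from h import *
import pickle
r=pickle.load(open("w1.pkl","rb"))
C=np.array([wz(r,u,v,20)[:2] for u,v in((157,184),(269,67),(379,185),(258,291))]) # +x+y,+x-y,-x-y,-x+y
print(np.round(C),"pin",np.round(wz(r,266,234,80)[:2],1),"hinge",np.round(wz(r,281,126,40)[:2],1))
L=np.array([[80,52],[80,-118],[-80,-118],[-80,52]],float)
M,_=cv2.estimateAffinePartial2D(L,C);sc=np.hypot(M[0,0],M[1,0]);print("origin",M[:,2].round(1),"yaw",np.degrees(np.arctan2(M[1,0],M[0,0])),"scale",sc)
print("rail inner edge", np.round(wz(r,183,196,34)[:2],1),np.round(wz(r,250,264,34)[:2],1))
E
```

```text
[[ 630.   -8.]
 [ 651. -170.]
 [ 496. -190.]
 [ 475.  -25.]] pin [527.3 -88. ] hinge [ 594.9 -147.8]
origin [558.9 -66.6] yaw 6.977181711511522 scale 0.9726330551539721
rail inner edge [600.5 -29.9] [506.4 -42.4]
```

Call:
arm_command([
  [-4,-48,40,6,0.3],
  [-4,-48,85,6,0.3],
  [-4,-48,85,6,0.3],
  [-4,-48,85,6,0.3],
])

```text
t: 1.85
eef_pos: [525.1, -91.6, 122.5]
tcp_rot: [3.14, 0.002, -0.723]
ft_force: [-0.2, 0.1, 1.3]
opening: 0.298
grip_force: 0.0
```

```bash
cat > arc.py <<'E'
from cell import env
from h import *
H=np.array([595.4,-148.7])
def cage(th,z):
    a=np.radians(138.9)+th; p=H+90.6*np.array([np.cos(a),np.sin(a)])
    return *p,z,-41.1+np.degrees(th)
E
python3 - <<'E'
from arc import *
s=env.state();print(s["eef_pos"],s["tcp_rot"])
for th,z in((0,62),(.1,62),(.25,62),(.4,62),(.55,62),(.7,62),(.85,62),(.92,62)): print(th,go(s,*cage(th,z)))
E
```

```text
[525.11093093 -91.60026947 122.47665835] [ 3.14033881e+00  2.13313581e-03 -7.23111155e-01]
0 ([0.0, -3.3, 60.5], np.float64(-0.3))
0.1 ([0.5, 5.8, 60.5], np.float64(-6.1))
0.25 ([3.0, 19.1, 60.5], np.float64(-14.7))
0.4 ([7.4, 32.0, 60.5], np.float64(-23.2))
0.55 ([13.6, 44.0, 60.5], np.float64(-31.8))
0.7 ([21.7, 55.0, 60.5], np.float64(-40.4))
0.85 ([31.2, 64.6, 60.5], np.float64(-49.0))
0.92 ([36.1, 68.6, 60.5], np.float64(-53.0))
```

Call:
arm_command([
  [0,-2,30,0,0.3],
  [0,-2,60,0,0.3],
  [0,-2,60,0,0.3],
])

```text
t: 2.15
eef_pos: [526.4, -90.1, 62.2]
tcp_rot: [3.141, 0.002, -0.724]
ft_force: [-0.3, -0.1, 0.5]
opening: 0.3
grip_force: 0.0
```

```bash
python3 - <<'E'
from arc import *
s=env.state();print(s["eef_pos"],s["tcp_rot"],s["ft_force"])
for th,z in((0,62),(.1,62),(.25,62),(.4,62),(.55,62),(.7,62),(.85,62),(.92,62)): print(th,go(s,*cage(th,z)))
E
```

```text
[526.3717841  -90.10859994  62.23718226] [ 3.14053260e+00  1.85496985e-03 -7.23762857e-01] [-0.34254999 -0.12268471  0.52857439]
0 ([-0.1, -1.2, 0.2], np.float64(-0.4))
0.1 ([0.4, 7.8, 0.2], np.float64(-6.1))
0.25 ([2.9, 21.2, 0.3], np.float64(-14.7))
0.4 ([7.3, 34.0, 0.3], np.float64(-23.3))
0.55 ([13.6, 46.0, 0.3], np.float64(-31.9))
0.7 ([21.6, 57.0, 0.3], np.float64(-40.5))
0.85 ([31.2, 66.6, 0.3], np.float64(-49.1))
0.92 ([36.1, 70.6, 0.2], np.float64(-53.1))
```

Call:
arm_command([
  [0.4,8,0,-6,0.3],
  [1.5,15,0,-10.5,0.3],
  [3,21,0,-15,0.3],
  [5,28,0,-19,0.3],
  [7.3,34,0,-23,0.3],
])

```text
t: 2.65
eef_pos: [510.6, -120.1, 65.2]
tcp_rot: [-3.141, -0.002, -0.319]
ft_force: [1.4, 3.8, -3.9]
opening: 0.301
grip_force: 2.3
```

```bash
python3 - <<'E'
from arc import *
s=env.state();print(s["eef_pos"],s["tcp_rot"],s["ft_force"])
for th,z in((.55,62),(.62,62),(.7,62),(.77,62),(.85,62),(.92,62)): print(th,go(s,*cage(th,z)))
E
```

```text
[ 510.59482356 -120.1342238    65.20953281] [-3.14122718e+00 -2.07807707e-03 -3.19020977e-01] [ 1.3637023   3.83759674 -3.85145344]
0.55 ([-0.1, 14.2, 3.2], np.float64(-8.7))
0.62 ([1.1, 20.4, 3.2], np.float64(-12.7))
0.7 ([3.0, 27.4, 3.2], np.float64(-17.3))
0.77 ([5.1, 33.4, 3.2], np.float64(-21.3))
0.85 ([8.0, 40.1, 3.2], np.float64(-25.9))
0.92 ([10.9, 45.7, 3.2], np.float64(-29.9))
```

Call:
arm_command([
  [0,10,2,-6,0.3],
  [1,20,2,-13,0.3],
  [3,27,2,-17,0.3],
  [5,33,2,-21,0.3],
  [8,40,2,-26,0.3],
])

```text
t: 3.15
eef_pos: [505.9, -161.4, 63.7]
tcp_rot: [3.14, -0.003, 0.135]
ft_force: [-0.4, 0.4, 0.6]
opening: 0.298
grip_force: 0.0
```

Call:
arm_command([
  [1.5,5,0,-3,0.3],
  [1.5,5,0,-3,0.3],
  [1.5,5,0,-3,0.3],
])

```text
t: 3.45
eef_pos: [507.7, -165.2, 62.4]
tcp_rot: [3.14, -0.002, 0.183]
ft_force: [-0.1, -0.5, 0.9]
opening: 0.302
grip_force: 0.0
```

```bash
python3 - <<'E'
from arc import *
s=env.state();print(s["eef_pos"],s["tcp_rot"],s["ft_force"],s["grip_force"])
for th,z in((.85,62),(.92,62)): print(th,go(s,*cage(th,z)))
E
```

```text
[ 507.69148651 -165.23669511   62.44614272] [ 3.14017108e+00 -1.83061278e-03  1.82756675e-01] [-0.07668714 -0.46725419  0.90423878] 0.0
0.85 ([-1.2, -4.9, 0.4], np.float64(2.9))
0.92 ([-1.3, 1.5, 0.4], np.float64(-1.1))
```

Call:
arm_command([
  [0,0,-45,0,0.3],
  [0,0,-90,0,0.3],
  [0,0,-135,0,0.3],
  [0,0,-160,0,0.4],
  [0,0,-160,0,0.5],
])

```text
t: 3.95
eef_pos: [508.2, -164.8, 225.1]
tcp_rot: [3.137, -0.006, 0.184]
ft_force: [0.5, 0.7, -0.8]
opening: 0.415
grip_force: 0.0
```

```bash
python3 - <<'E'
from arc import *
s=env.state();print(s["eef_pos"],s["tcp_rot"],s["ft_force"],s["grip_force"])
print(go(s,506,240.5,200,78))
r=env.read_camera("top");cv2.imwrite("pics/top1.png",cv2.resize(r["frame"][160:300,290:430,::-1],(420,420)))
E
```

```text
[ 508.23777212 -164.78357723  225.1150168 ] [ 3.13739819 -0.00572864  0.18399513] [ 0.51324326  0.69033418 -0.82395525] 0.0
([71.8, -399.0, 23.9], np.float64(-67.5))
```

View pics/top1.png

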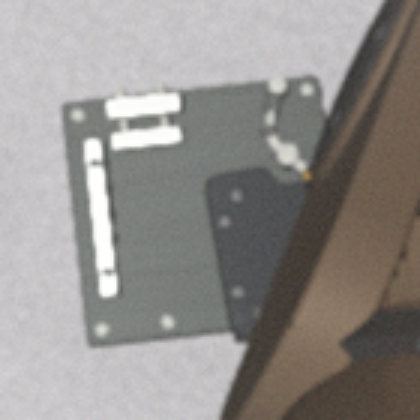

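The pin has left the seat area: the clip is back, hidden behind the gripper. Next I'll go to the board.

Call:
arm_command([
  [9,-50,5,-8,0.5],
  [18,-100,10,-16,0.5],
  [27,-150,15,-25,0.5],
  [36,-200,20,-33,0.5],
  [45,-250,24,-42,0.5],
])

```text
t: 4.5
eef_pos: [504.5, 86.3, 195.9]
tcp_rot: [-3.14, 0.001, 0.916]
ft_force: [1.3, 0.4, 0.5]
opening: 0.499
grip_force: 0.0
```

```bash
python3 - <<'E'
from arc import *
s=env.state();print(s["eef_pos"],s["tcp_rot"])
print(go(s,506,240.5,200,78),go(s,506,215,150,78))
E
```

```text
[504.51882966  86.27863121 195.90278635] [-3.14018724e+00  1.30936163e-03  9.16008761e-01]
([123.2, -92.8, -4.1], np.float64(-25.5)) ([103.1, -77.2, 45.9], np.float64(-25.5))
```

Call:
arm_command([
  [40,-30,10,-8,0.5],
  [80,-62,20,-17,0.5],
  [87,-65,20,-25,0.5],
  [87,-65,20,-25,0.5],
  [87,-65,20,-25,0.5],
])

```text
t: 5.0
eef_pos: [507.1, 192.5, 176.3]
tcp_rot: [-3.14, 0.001, 1.343]
ft_force: [0.0, -0.8, 0.0]
opening: 0.5
grip_force: 0.0
```

```bash
python3 - <<'E'
from arc import *
import pickle
r=wcam(env);s=r["state"];print(s["eef_pos"],s["tcp_rot"]);pickle.dump(r,open("w2.pkl","wb"))
cv2.imwrite("pics/w2.png",r["frame"][:,:,::-1])
E
```

```text
[507.05961369 192.5252403  176.33370006] [-3.14036158e+00  9.05984136e-04  1.34307337e+00]
```

View pics/w2.png

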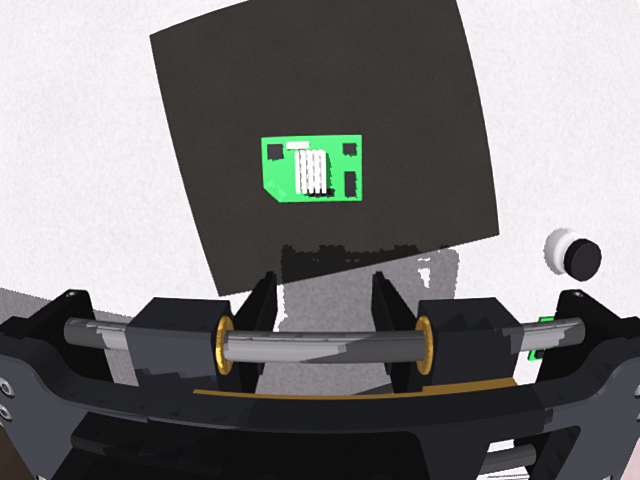

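The board's green corners are at (262,137), (361,135) and (362,201), with the cut from (263,187) to (281,202). The cut corner is at -x -y, as expected, and the heat sink is at (311,172).

```bash
python3 - <<'E'
from arc import *
import pickle
r=pickle.load(open("w2.pkl","rb"));s=r["state"]
m=cv2.inRange(cv2.cvtColor(r["frame"],cv2.COLOR_RGB2HSV),(45,80,60),(85,255,255));k=0*m;k[125:215,250:375]=m[125:215,250:375]
c=cv2.convexHull(np.vstack(cv2.findContours(k,0,2)[0]))[:,0]
w=np.array([wz(r,u,v,9)[:2] for u,v in c],np.float32);R=cv2.minAreaRect(w);print(R)
print("sink",wz(r,311,151,43)[:2],wz(r,311,192,43)[:2])
yaw=R[2]; yaw=yaw if R[1][0]<R[1][1] else yaw-90+90
b=(R[2]+90 if R[1][0]<R[1][1] else R[2]); b=(b+90)%180-90;print("board yaw",b)
print(go(s,*R[0],50,b+90),go(s,*R[0],23,b+90))
E
```

```text
((507.2550354003906, 241.04696655273438), (61.58323287963867, 91.51318359375), 78.15345764160156)
sink [511.94707119 257.73869891] [504.12449574 224.83907099]
board yaw -11.846542358398438
([47.4, -10.6, 126.3], np.float64(-1.2)) ([47.5, -10.6, 153.3], np.float64(-1.2))
```

Call:
arm_command([
  [24,-5,40,-1,0.5],
  [47,-10.5,80,-1,0.5],
  [47,-10.5,126,-1,0.5],
  [47,-10.5,152,-1,0.5],
  [47,-10.5,152,-1,0.5],
])

```text
t: 5.55
eef_pos: [506.3, 239.4, 22.1]
tcp_rot: [-3.137, 0.003, 1.36]
ft_force: [1.1, 0.2, 0.3]
opening: 0.5
grip_force: 0.0
```

Call:
arm_command([
  [0,0,0,0,0.2],
  [0,0,0,0,0.1],
  [0,0,0,0,0.1],
  [0,0,0,0,0.1],
  [0,0,0,0,0.1],
])

```text
t: 6.05
eef_pos: [508.1, 241.2, 26.4]
tcp_rot: [3.14, -0.001, 1.365]
ft_force: [-2.3, -2.8, 8.5]
opening: 0.251
grip_force: 30.0
```

```bash
python3 - <<'E'
from arc import *
s=env.state();print(s)
E
```

```text
{'t': 6.05, 'joints': array([ 3.25799426e-01,  6.59146390e-01,  1.87631254e+00, -4.01971430e-04,
        6.04429408e-01,  5.32268799e-01]), 'qvel': array([-0.00087903,  0.00284494, -0.00089625, -0.00019417, -0.00016192,
        0.00011659]), 'tau': array([ 7.50666708e-01, -5.65002072e+01, -1.46104440e+01,  2.36634817e-01,
       -6.46435227e-01, -3.73478606e-02]), 'eef_pos': array([508.11097378, 241.15288371,  26.37183955]), 'tcp_rot': array([ 3.14000793e+00, -6.67583351e-04,  1.36465804e+00]), 'ft_force': array([-2.32465877, -2.79710108,  8.457807  ]), 'moment': array([-0.42038343,  0.29182139, -0.01389261]), 'grip_force': 30.005524456501007, 'opening': 0.25111054434091856}
```

Call:
arm_command([
  [0,0,-15,0,0.1],
  [0,0,-40,0,0.1],
  [0,0,-80,0,0.1],
  [0,0,-120,0,0.1],
  [0,0,-120,0,0.1],
])

```text
t: 6.55
eef_pos: [509.6, 241.9, 150.3]
tcp_rot: [3.134, -0.004, 1.365]
ft_force: [0.3, -0.1, -1.8]
opening: 0.251
grip_force: 30.0
```

```bash
python3 - <<'E'
from arc import *
s=env.state();print(s["eef_pos"],s["tcp_rot"],s["ft_force"],s["opening"],s["grip_force"])
print(go(s,546,-66,146,97))
r=env.read_camera("scene");cv2.imwrite("pics/s1.png",r["frame"][100:400,200:520,::-1])
E
```

```text
[509.62036139 241.90050039 150.32181296] [ 3.13390694 -0.00442575  1.36485198] [ 0.3017228  -0.09942711 -1.84744372] 0.25079658127829924 29.99941885471344
([-294.0, 98.5, 3.8], np.float64(-18.8))
```

View pics/s1.png

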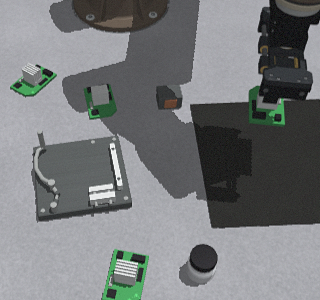

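Call:
arm_command([
  [-30,10,0,-2,0.1],
  [-70,23,0,-5,0.1],
  [-110,37,0,-8,0.1],
  [-150,50,0,-11,0.1],
  [-190,63,0,-14,0.1],
])

```text
t: 7.1
eef_pos: [529.8, 40.7, 143.8]
tcp_rot: [-3.14, -0.0, 1.612]
ft_force: [1.1, 0.5, -1.7]
opening: 0.252
grip_force: 30.0
```

```bash
cat >> arc.py <<'E'
def hold(x,y,z,yaw=97.0,O=(559,-65.5)):
    a=np.radians(7.0);c,n=np.cos(a),np.sin(a)
    return O[0]+c*x-n*y,O[1]+n*x+c*y,z,yaw
def inh(p):
    a=np.radians(7.0);c,n=np.cos(a),np.sin(a);d=np.array(p[:2])-(559,-65.5);return np.round([c*d[0]+n*d[1],-n*d[0]+c*d[1],p[2]],1)
def rep():
    s=env.state();print(s["t"],"hold",inh(s["eef_pos"]),"yaw",round(np.degrees(s["tcp_rot"][2]),2),"F",inh(s["ft_force"]+np.array([559,-65.5,0])),"op",round(s["opening"],3),s["grip_force"],np.round(s["moment"],2));return s
E
python3 - <<'E'
from arc import *
s=rep();print(go(s,*hold(-14,-6,150)))
E
```

```text
7.1 hold [-16.  109.  143.8] yaw 92.33 F [ 1.2  0.4 -1.7] op 0.252 30.000430941581726 [ 0.03 -0.13 -0.04]
([-114.4, 11.3, -6.2], np.float64(-4.7))
```

Call:
arm_command([
  [-40,4,0,-2,0.1],
  [-80,8,0,-5,0.1],
  [-112,11,0,-5,0.1],
  [-112,11,0,-5,0.1],
  [-112,11,0,-5,0.1],
])

```text
t: 7.6
eef_pos: [545.1, -69.6, 143.9]
tcp_rot: [-3.14, -0.001, 1.695]
ft_force: [-0.5, 0.1, -1.9]
opening: 0.249
grip_force: 30.0
```

```bash
python3 - <<'E'
from arc import *
import pickle
s=rep();print(go(s,*hold(-14,-6,100)))
r=wcam(env);pickle.dump(r,open("w3.pkl","wb"));cv2.imwrite("pics/w3.png",r["frame"][:,:,::-1])
E
```

```text
7.6 hold [-14.3  -2.4 143.9] yaw 97.09 F [-0.4  0.2 -1.9] op 0.249 29.999328553676605 [-0.04 -0.17 -0.04]
([-3.7, 0.3, 43.9], np.float64(0.1))
```

View pics/w3.png

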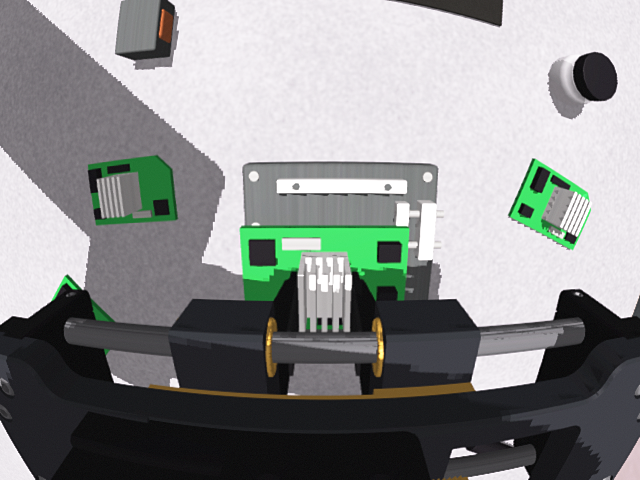

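The board is held level. Its +y edge is at v≈228, from u=241 to u=409, with the rail behind it at v 180-193.

```bash
python3 - <<'E'
from arc import *
import pickle
r=pickle.load(open("w3.pkl","rb"))
for n,u,v,z in(("bl",241,228,126.5),("br",409,228,126.5),("railL",278,193,34),("railR",406,193,34),("shoeL",396,212,33),("plL",243,166,20),("plR",437,166,20)):print(n,inh(wz(r,u,v,z)))
E
```

```text
bl [-57.2  27.2 126.5]
br [ 31.6  27.3 126.5]
railL [-48.7  31.3  34. ]
railR [49.7 31.8 34. ]
shoeL [42.6 16.5 33. ]
plL [-78.5  51.4  20. ]
plR [78.1 52.6 20. ]
```

Call:
arm_command([
  [-2,0,30,0,0.1],
  [-3,0,60,0,0.1],
  [-3,0,85,0,0.1],
  [-3,0,92,0,0.1],
  [-3,0,92,0,0.1],
])

```text
t: 8.15
eef_pos: [545.8, -71.2, 52.3]
tcp_rot: [-3.14, -0.001, 1.698]
ft_force: [0.4, 0.7, -0.1]
opening: 0.253
grip_force: 30.0
```

```bash
python3 - <<'E'
from arc import *
s=rep();print(go(s,*hold(-14.5,-5,44)))
E
```

```text
8.15 hold [-13.8  -4.   52.3] yaw 97.27 F [ 0.5  0.6 -0.1] op 0.253 29.999376833438873 [-0.03 -0.08  0.04]
([-1.0, -0.6, 8.3], np.float64(0.3))
```

Now I'll lower it slowly until it touches.

Call:
arm_command([
  [0,0,3,0,0.1],
  [0,0,6,0,0.1],
  [0,0,6,0,0.1],
])

```text
t: 8.45
eef_pos: [546.4, -72.1, 47.5]
tcp_rot: [3.141, 0.0, 1.697]
ft_force: [0.2, 0.5, -1.2]
opening: 0.248
grip_force: 30.0
```

Call:
arm_command([
  [0,0,1,0,0.1],
  [0,0,2,0,0.1],
  [0,0,2,0,0.1],
])

```text
t: 8.75
eef_pos: [546.2, -72.2, 45.0]
tcp_rot: [3.141, 0.0, 1.696]
ft_force: [-0.4, 0.2, -2.4]
opening: 0.249
grip_force: 30.0
```

```bash
python3 - <<'E'
from arc import *
s=rep()
E
```

```text
8.75 hold [-13.5  -5.1  45. ] yaw 97.2 F [-0.4  0.2 -2.4] op 0.249 29.9994358420372 [ 0.   -0.08 -0.04]
```

Call:
arm_command([
  [0,0,1,0,0.1],
  [0,0,1,0,0.1],
])

```text
t: 8.95
eef_pos: [546.2, -72.2, 43.9]
tcp_rot: [-3.142, 0.0, 1.696]
ft_force: [0.6, -0.5, -1.6]
opening: 0.249
grip_force: 30.0
```

Call:
arm_command([
  [0,0,1,0,0.1],
  [0,0,1,0,0.1],
])

```text
t: 9.15
eef_pos: [546.3, -72.2, 43.4]
tcp_rot: [3.141, 0.0, 1.697]
ft_force: [-2.3, -0.1, 4.0]
opening: 0.251
grip_force: 30.0
```

Call:
arm_command([
  [0,0,0.7,0,0.1],
  [0,0,0.7,0,0.1],
])

```text
t: 9.35
eef_pos: [546.3, -72.2, 43.4]
tcp_rot: [3.141, 0.0, 1.697]
ft_force: [-5.0, 0.3, 13.6]
opening: 0.249
grip_force: 30.0
```

Call:
arm_command([
  [0,0,-0.8,0,0.1],
  [1,0,-0.8,0,0.1],
  [2,0,-0.8,0,0.1],
  [3,0,-0.8,0,0.1],
])

```text
t: 9.75
eef_pos: [546.5, -69.6, 43.4]
tcp_rot: [3.14, 0.001, 1.697]
ft_force: [1.0, -4.3, 4.7]
opening: 0.25
grip_force: 30.0
```

Call:
arm_command([
  [0.5,0,0,0,0.1],
  [1,0,0,0,0.1],
  [1,0,0,0,0.1],
])

```text
t: 10.05
eef_pos: [546.4, -68.6, 43.4]
tcp_rot: [3.14, 0.001, 1.697]
ft_force: [0.0, -2.4, 4.6]
opening: 0.247
grip_force: 30.0
```

```bash
python3 - <<'E'
from arc import *
s=rep()
E
```

```text
10.05 hold [-12.9  -1.5  43.4] yaw 97.21 F [-0.2 -2.4  4.6] op 0.247 30.002710819244385 [-0.71 -0.15  0.  ]
```

Call:
arm_command([
  [0.5,0,-0.1,0,0.1],
  [1,0,-0.1,0,0.1],
  [1,0,-0.1,0,0.1],
])

```text
t: 10.35
eef_pos: [546.1, -67.4, 43.4]
tcp_rot: [3.14, 0.001, 1.697]
ft_force: [1.1, -4.1, 5.1]
opening: 0.249
grip_force: 30.0
```

Call:
arm_command([
  [0.5,0,0,0,0.1],
  [0.5,0,0,0,0.1],
])

```text
t: 10.55
eef_pos: [546.0, -66.9, 43.4]
tcp_rot: [3.14, 0.001, 1.697]
ft_force: [1.2, -4.2, 5.2]
opening: 0.251
grip_force: 30.0
```

```bash
python3 - <<'E'
from arc import *
s=rep()
E
```

```text
10.55 hold [-13.1   0.2  43.4] yaw 97.21 F [ 0.7 -4.3  5.2] op 0.251 30.001498460769653 [-0.76 -0.25  0.04]
```

Call:
arm_command([
  [0,0,-0.3,0,0.1],
  [0,0,-0.3,0,0.1],
])

```text
t: 10.75
eef_pos: [545.5, -66.6, 43.4]
tcp_rot: [3.142, -0.0, 1.696]
ft_force: [0.6, -1.3, 2.8]
opening: 0.249
grip_force: 30.0
```

Call:
arm_command([
  [0.4,0,0,0,0.1],
  [0.4,0,0,0,0.1],
])

```text
t: 10.95
eef_pos: [545.4, -66.2, 43.4]
tcp_rot: [-3.142, -0.0, 1.697]
ft_force: [0.9, -1.4, 2.3]
opening: 0.247
grip_force: 30.0
```

Call:
arm_command([
  [0.3,0,0,0,0.1],
  [0.3,0,0,0,0.1],
])

```text
t: 11.15
eef_pos: [545.3, -66.0, 43.4]
tcp_rot: [-3.141, -0.0, 1.696]
ft_force: [0.5, -0.8, 2.1]
opening: 0.253
grip_force: 30.0
```

Call:
arm_command([
  [0.5,0,0,0,0.1],
  [0.5,0,0,0,0.1],
])

```text
t: 11.35
eef_pos: [545.2, -65.5, 43.4]
tcp_rot: [-3.141, 0.0, 1.697]
ft_force: [-0.6, -2.9, 1.4]
opening: 0.249
grip_force: 30.0
```

Call:
arm_command([
  [0.4,0,0,0,0.1],
  [0.4,0,0,0,0.1],
])

```text
t: 11.55
eef_pos: [545.2, -65.5, 43.5]
tcp_rot: [-3.141, 0.0, 1.697]
ft_force: [-1.6, -4.9, 2.2]
opening: 0.248
grip_force: 30.0
```

```bash
python3 - <<'E'
from arc import *
s=rep()
E
```

```text
11.55 hold [-13.7   1.7  43.5] yaw 97.21 F [-2.2 -4.7  2.2] op 0.248 30.003570914268494 [-1.12 -0.04 -0.17]
```

Call:
arm_command([
  [-0.2,1,0,0,0.1],
  [-0.2,2,0,0,0.1],
  [-0.2,3,0,0,0.1],
  [-0.2,4,0,0,0.1],
])

```text
t: 11.95
eef_pos: [547.1, -65.3, 43.5]
tcp_rot: [-3.137, -0.0, 1.697]
ft_force: [-12.0, -9.5, 11.3]
opening: 0.25
grip_force: 30.0
```

```bash
python3 - <<'E'
from arc import *
s=rep()
E
```

```text
11.95 hold [-11.8   1.7  43.5] yaw 97.22 F [-13.   -8.   11.3] op 0.25 30.002751052379608 [-1.75  1.8  -0.02]
```

Call:
arm_command([
  [0,-1.5,0,0,0.1],
  [-0.3,-1.5,-0.5,0,0.1],
  [-0.3,-1.5,-0.5,0,0.1],
])

```text
t: 12.25
eef_pos: [547.4, -65.3, 43.7]
tcp_rot: [-3.14, -0.0, 1.697]
ft_force: [-1.6, -3.0, -0.5]
opening: 0.251
grip_force: 30.0
```

```bash
python3 - <<'E'
from arc import *
import pickle
s=rep()
r=wcam(env);pickle.dump(r,open("w4.pkl","wb"));cv2.imwrite("pics/w4.png",cv2.resize(r["frame"][150:350,220:460,::-1],(720,600)))
E
```

```text
12.25 hold [-11.4   1.7  43.7] yaw 97.21 F [-1.9 -2.8 -0.5] op 0.251 30.000692009925842 [-0.62  0.27 -0.04]
```

View pics/w4.png

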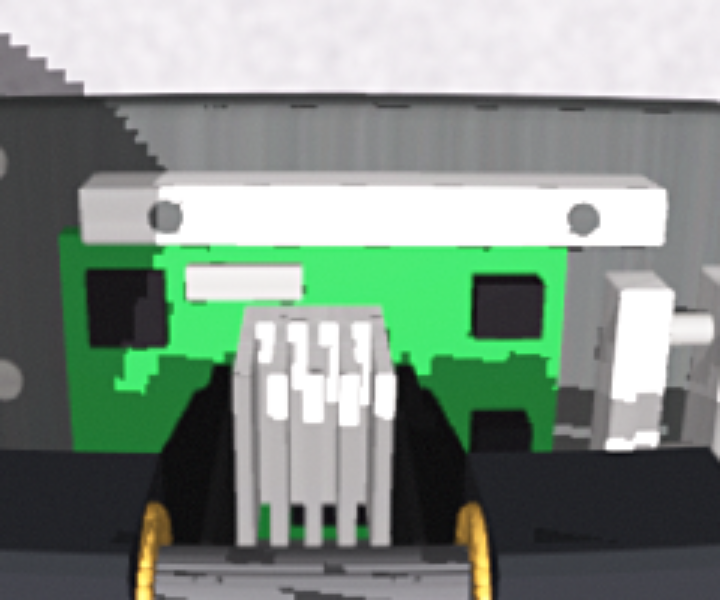

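The board lies along the rail with its right edge at crop u 567. The shoe face is at about 608, so there are roughly 6-8 mm to go. The earlier load was friction from pressing down, and it's now relieved.

Call:
arm_command([
  [-0.2,1,0,0,0.1],
  [-0.2,2,0,0,0.1],
  [-0.2,2,0,0,0.1],
])

```text
t: 12.6
eef_pos: [550.2, -65.0, 43.9]
tcp_rot: [3.141, -0.0, 1.697]
ft_force: [0.4, -0.1, -1.2]
opening: 0.247
grip_force: 30.0
```

Call:
arm_command([
  [0,0.8,0,0,0.1],
  [0,1.5,0,0,0.1],
  [0,1.5,0,0,0.1],
])

```text
t: 12.9
eef_pos: [551.5, -65.0, 44.0]
tcp_rot: [3.141, 0.0, 1.697]
ft_force: [-0.1, 0.0, -2.3]
opening: 0.25
grip_force: 30.0
```

```bash
python3 - <<'E'
from arc import *
s=rep()
E
```

```text
12.9 hold [-7.4  1.4 44. ] yaw 97.2 F [-0.   0.  -2.3] op 0.25 29.999423325061798 [-0.04 -0.11 -0.01]
```

Call:
arm_command([
  [0,0.5,0.3,0,0.1],
  [0,1,0.3,0,0.1],
  [0,1,0.3,0,0.1],
])

```text
t: 13.2
eef_pos: [552.4, -64.9, 43.7]
tcp_rot: [3.142, 0.0, 1.697]
ft_force: [-0.5, 0.4, -0.8]
opening: 0.251
grip_force: 30.0
```

Call:
arm_command([
  [0,0.5,0,0,0.1],
  [0,1,0,0,0.1],
  [0,1,0,0,0.1],
])

```text
t: 13.5
eef_pos: [553.4, -64.8, 43.7]
tcp_rot: [3.142, 0.0, 1.697]
ft_force: [-0.3, -0.4, -1.7]
opening: 0.251
grip_force: 30.0
```

Call:
arm_command([
  [0,0.5,0,0,0.1],
  [0,0.5,0,0,0.1],
])

```text
t: 13.7
eef_pos: [553.9, -64.8, 43.7]
tcp_rot: [3.141, 0.0, 1.697]
ft_force: [0.7, -0.1, -0.9]
opening: 0.25
grip_force: 30.0
```

```bash
python3 - <<'E'
from arc import *
s=rep()
E
```

```text
13.7 hold [-5.   1.4 43.7] yaw 97.2 F [ 0.7 -0.2 -0.9] op 0.25 29.999362528324127 [-0.01 -0.14 -0.03]
```

Call:
arm_command([
  [0,0.5,0,0,0.1],
  [0,0.5,0,0,0.1],
])

```text
t: 13.9
eef_pos: [554.4, -64.7, 43.7]
tcp_rot: [3.141, 0.0, 1.697]
ft_force: [-0.4, 0.2, -1.4]
opening: 0.25
grip_force: 30.0
```

Call:
arm_command([
  [0,0.5,0,0,0.1],
  [0,0.5,0,0,0.1],
])

```text
t: 14.1
eef_pos: [554.9, -64.6, 43.7]
tcp_rot: [3.142, 0.0, 1.697]
ft_force: [-0.5, -0.5, -1.2]
opening: 0.25
grip_force: 30.0
```

Call:
arm_command([
  [0,0.4,0,0,0.1],
  [0,0.4,0,0,0.1],
])

```text
t: 14.3
eef_pos: [555.3, -64.6, 43.7]
tcp_rot: [3.142, 0.0, 1.697]
ft_force: [0.1, 0.7, -0.7]
opening: 0.248
grip_force: 30.0
```

Call:
arm_command([
  [0,0.5,0,0,0.1],
  [0,0.5,0,0,0.1],
])

```text
t: 14.5
eef_pos: [555.8, -64.5, 43.7]
tcp_rot: [3.142, 0.0, 1.696]
ft_force: [-0.4, 0.4, -0.7]
opening: 0.246
grip_force: 30.0
```

Call:
arm_command([
  [0,0.5,0,0,0.1],
  [0,0.5,0,0,0.1],
])

```text
t: 14.7
eef_pos: [555.9, -64.4, 43.6]
tcp_rot: [-3.141, -0.0, 1.697]
ft_force: [-2.9, -0.5, 0.2]
opening: 0.251
grip_force: 30.0
```

```bash
python3 - <<'E'
from arc import *
s=rep()
E
```

```text
14.7 hold [-2.9  1.4 43.6] yaw 97.2 F [-2.9 -0.1  0.2] op 0.251 30.000077784061432 [-0.11  0.26 -0.05]
```

The board has reached the stop. I'll press it lightly on the stop, rail and plate, then let go.

Call:
arm_command([
  [0.3,0.2,0.2,0,0.1],
  [0.3,0.2,0.2,0,0.1],
])

```text
t: 14.9
eef_pos: [556.0, -64.3, 43.5]
tcp_rot: [-3.141, 0.0, 1.696]
ft_force: [-4.3, -2.2, 1.4]
opening: 0.249
grip_force: 30.0
```

```bash
python3 - <<'E'
from arc import *
s=rep()
E
```

```text
14.9 hold [-2.9  1.6 43.5] yaw 97.2 F [-4.5 -1.7  1.4] op 0.249 30.003407299518585 [-0.53  0.69 -0.13]
```

Call:
arm_command([
  [0,0,0,0,0.3],
  [0,0,0,0,0.42],
  [0,0,0,0,0.42],
  [0,0,0,0,0.42],
])

```text
t: 15.3
eef_pos: [556.6, -64.1, 43.5]
tcp_rot: [3.141, 0.0, 1.697]
ft_force: [-0.3, 0.3, -0.2]
opening: 0.414
grip_force: 0.0
```

Call:
arm_command([
  [0,0,-20,0,0.42],
  [0,0,-60,0,0.42],
  [0,0,-105,0,0.42],
  [0,0,-105,0,0.42],
])

```text
t: 15.7
eef_pos: [558.7, -64.5, 153.7]
tcp_rot: [3.133, 0.003, 1.697]
ft_force: [0.9, 0.4, -0.6]
opening: 0.419
grip_force: 0.0
```

```bash
python3 - <<'E'
from arc import *
import pickle
s=rep();r=env.read_camera("scene");cv2.imwrite("pics/s2.png",cv2.resize(r["frame"][210:340,215:355,::-1],(560,520)))
c=cage(0.92,150);print(inh(c[:3]),go(s,*c))
E
```

```text
15.7 hold [ -0.2   1.  153.7] yaw 97.21 F [ 1.   0.3 -0.6] op 0.419 0.0 [-0.06 -0.17 -0.02]
[-64.3 -94.3 150. ] ([-95.1, -64.5, 3.4], np.float64(85.6))
```

View pics/s2.png

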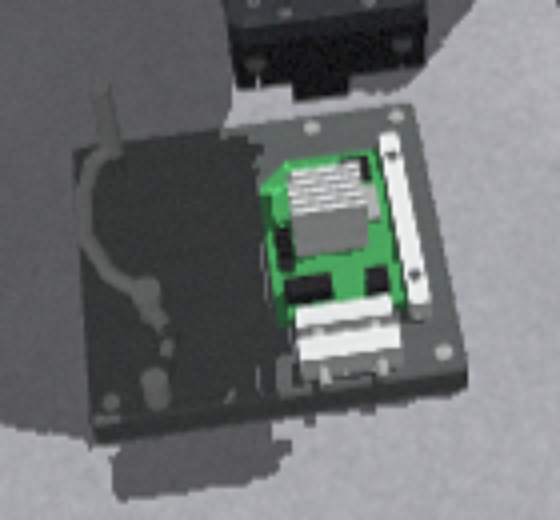

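The board sits flat against the rail and the stop, with its cut corner (crop 275,180) facing the clip. The clip is still back, pin at (108,110). Next I'll go back over the pin.

Call:
arm_command([
  [-20,-13,0,8.5,0.3],
  [-40,-26,0,17,0.3],
  [-60,-40,0,25.5,0.3],
  [-80,-53,0,34,0.3],
  [-95,-64,0,42.5,0.3],
])

```text
t: 16.25
eef_pos: [503.9, -167.3, 147.3]
tcp_rot: [-3.14, 0.0, 0.948]
ft_force: [0.5, 0.3, 0.0]
opening: 0.297
grip_force: 0.0
```

Call:
arm_command([
  [0,0,0,8.5,0.3],
  [0,0,0,17,0.3],
  [0,0,0,25.5,0.3],
  [0,0,0,34,0.3],
  [0,0,0,42.5,0.3],
])

```text
t: 16.75
eef_pos: [504.4, -166.2, 147.3]
tcp_rot: [-3.141, 0.001, 0.207]
ft_force: [-0.1, 0.7, -0.0]
opening: 0.298
grip_force: 0.0
```

```bash
python3 - <<'E'
from arc import *
s=rep();print(go(s,*cage(.93,100)),go(s,*cage(.93,64)))
E
```

```text
16.75 hold [-66.5 -93.3 147.3] yaw 11.85 F [ 0.   0.8 -0. ] op 0.298 0.0 [ 0.03  0.01 -0.05]
([2.2, 2.1, 47.3], np.float64(-0.3)) ([2.2, 2.2, 83.3], np.float64(-0.3))
```

Call:
arm_command([
  [2,2,25,0,0.3],
  [2,2,50,0,0.3],
  [2,2,83,0,0.3],
  [2,2,83,0,0.3],
  [2,2,83,0,0.3],
])

```text
t: 17.25
eef_pos: [506.8, -167.8, 65.0]
tcp_rot: [-3.14, 0.002, 0.213]
ft_force: [-0.1, 0.2, 0.8]
opening: 0.299
grip_force: 0.0
```

```bash
python3 - <<'E'
from arc import *
s=rep()
for t in(.93,.85,.77,.7,.62,.55):print(t,go(s,*cage(t,64)))
E
```

```text
17.25 hold [-64.2 -95.1  65. ] yaw 12.2 F [-0.1  0.2  0.8] op 0.299 0.0 [ 0.05 -0.01 -0.01]
0.93 ([-0.0, 0.1, 1.0], np.float64(0.0))
0.85 ([0.3, -7.2, 1.1], np.float64(4.6))
0.77 ([1.1, -14.4, 1.1], np.float64(9.2))
0.7 ([2.4, -20.6, 1.1], np.float64(13.2))
0.62 ([4.3, -27.6, 1.1], np.float64(17.8))
0.55 ([6.5, -33.5, 1.1], np.float64(21.8))
```

Call:
arm_command([
  [0.3,-7,0,4.5,0.3],
  [1,-14,0,9,0.3],
  [2.5,-20.5,0,13,0.3],
  [4.3,-27.5,0,18,0.3],
  [6.5,-33.5,0,22,0.3],
])

```text
t: 17.75
eef_pos: [506.7, -134.1, 66.9]
tcp_rot: [3.141, -0.001, -0.174]
ft_force: [-1.6, -3.6, -3.9]
opening: 0.3
grip_force: 2.1
```

```bash
python3 - <<'E'
from arc import *
s=rep()
for t in(.5,.45,.4,.35,.3,.25,.2,.15,.11):print(t,go(s,*cage(t,64)))
E
```

```text
17.75 hold [-60.3 -61.7  66.9] yaw -9.99 F [-2.  -3.4 -3.9] op 0.3 2.056843936443329 [-0.69  0.36 -0.01]
0.5 ([-0.6, -4.9, 2.8], np.float64(2.5))
0.45 ([-0.3, -9.4, 2.8], np.float64(5.3))
0.4 ([0.2, -13.9, 2.8], np.float64(8.2))
0.35 ([1.0, -18.4, 2.8], np.float64(11.1))
0.3 ([2.0, -22.8, 2.8], np.float64(13.9))
0.25 ([3.2, -27.2, 2.8], np.float64(16.8))
0.2 ([4.6, -31.5, 2.8], np.float64(19.7))
0.15 ([6.2, -35.7, 2.8], np.float64(22.5))
0.11 ([7.7, -39.0, 2.8], np.float64(24.8))
```

Call:
arm_command([
  [-0.5,-5,1,2.5,0.3],
  [-0.3,-9.5,1,5.5,0.3],
  [0.2,-14,1,8,0.3],
  [1,-18.5,1,11,0.3],
  [2,-23,1,14,0.3],
])

```text
t: 18.25
eef_pos: [513.0, -111.5, 66.2]
tcp_rot: [-3.142, -0.002, -0.417]
ft_force: [-0.8, 0.7, -0.6]
opening: 0.296
grip_force: 0.0
```

```bash
python3 - <<'E'
from arc import *
s=rep()
for t in(.3,.25,.2,.15,.11):print(t,go(s,*cage(t,64)))
E
```

```text
18.25 hold [-51.2 -40.1  66.2] yaw -23.92 F [-0.7  0.8 -0.6] op 0.296 0.0 [ 0.06 -0.02  0.02]
0.3 ([-0.3, 0.6, 2.2], np.float64(-0.0))
0.25 ([-0.1, -3.9, 2.2], np.float64(2.9))
0.2 ([0.2, -8.5, 2.2], np.float64(5.7))
0.15 ([0.8, -13.0, 2.2], np.float64(8.6))
0.11 ([1.4, -16.5, 2.2], np.float64(10.9))
```

Call:
arm_command([
  [0,-4,1,3,0.3],
  [0.2,-8.5,1,5.5,0.3],
  [0.8,-13,1,8.5,0.3],
  [1.4,-16,1,11,0.3],
  [1.4,-16,1,11,0.3],
])

```text
t: 18.75
eef_pos: [520.8, -97.4, 65.0]
tcp_rot: [-3.141, -0.002, -0.608]
ft_force: [-1.3, -0.1, -0.3]
opening: 0.297
grip_force: 0.0
```

```bash
python3 - <<'E'
from arc import *
s=rep();print(go(s,*cage(.11,64)))
E
```

```text
18.75 hold [-41.8 -27.   65. ] yaw -34.81 F [-1.3  0.1 -0.3] op 0.297 0.0 [ 0.08 -0.01  0.05]
([-0.1, -0.4, 1.0], np.float64(-0.0))
```

No finger load now. I'll lift straight up, clear the view and check.

Call:
arm_command([
  [0,0,-30,0,0.3],
  [0,0,-60,0,0.3],
  [0,0,-100,0,0.3],
  [0,0,-140,0,0.3],
  [0,0,-150,0,0.3],
])

```text
t: 19.25
eef_pos: [521.2, -97.9, 218.5]
tcp_rot: [-3.139, -0.007, -0.606]
ft_force: [0.4, -0.7, 0.1]
opening: 0.302
grip_force: 0.0
```

Call:
arm_command([
  [-40,0,-20,0,0.3],
  [-80,0,-20,0,0.3],
  [-120,0,-20,0,0.3],
  [-120,0,-20,0,0.3],
  [-120,0,-20,0,0.3],
])

```text
t: 19.75
eef_pos: [421.4, -28.7, 234.1]
tcp_rot: [-3.141, -0.002, -0.606]
ft_force: [0.8, -0.2, 0.1]
opening: 0.3
grip_force: 0.0
```

```bash
python3 - <<'E'
from arc import *
s=rep();r=env.read_camera("scene");w=wcam(env)
a=cv2.resize(r["frame"][210:340,215:355,::-1],(400,372));b=w["frame"][:,:,::-1]
b=cv2.resize(b,(400,300))
cv2.imwrite("pics/f.png",np.hstack([a,cv2.copyMakeBorder(b,0,72,0,0,0)]))
E
```

```text
19.75 hold [-132.1   53.3  234.1] yaw -34.71 F [ 0.7 -0.3  0.1] op 0.3 0.0 [ 0.09 -0.04  0.01]
```

View pics/f.png

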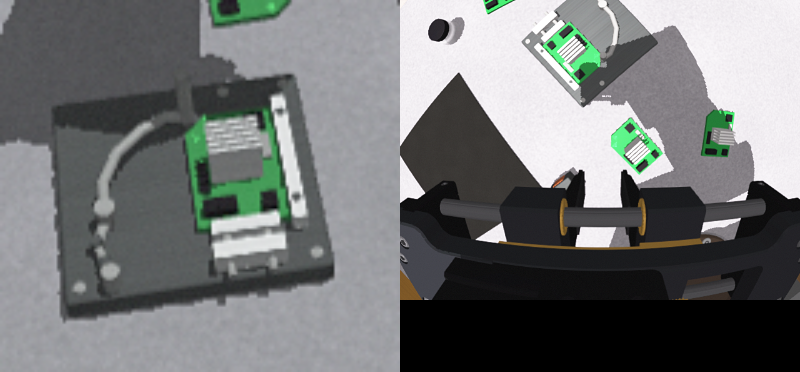

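The clip pin rests on the cut corner at (190,115), the board is against the rail and stop, and the robot is clear.

```bash
python3 -c "
from cell import env
print(env.job_done())"
```

```text
the job is handed in; nothing more can be done
None
```

The board is clamped: the clip holds its cut corner, it sits against the rail and end stop, and I've handed the job in. Sliding it along the rail briefly read about 13 N at the wrist; from the picture I put that down to friction short of the stop, but I couldn't confirm that rail and stop stayed under 10 N.

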